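Tip a stock carton onto the parcel scale

TASK

Weigh in the stock carton that stands upright beside the parcel scale. Push it over the edge of the weighing plate so that it tips onto the plate and lies flat on one of its broad sides, then slide it on until it lies roughly in the middle of the plate, square with it. Leave the other things on the bench where they are.

Things in the scene. Friction and masses are not known exactly. Their poses are not given: they have to be found in the camera images.
- scale: Low parcel scale, fixed. Flat stainless plate 240 mm (its x) by 320 mm (its y) with a 22 mm skirt, top 32 mm above the bench; it does not give. Low console with display, 75 mm deep, 27 mm high, on its -x side (towards the robot). Origin on the bench under the plate's middle. The edges to tip over are the two 240 mm ones, at y = +160 and -160 mm.
- plate_centre (a point): Middle of the weighing plate's top face, 32 mm above the bench; axes as the scale's.
- carton: White closed stiff carton, 150 (its x) x 100 (its y) x 210 mm (its z, upright at the start), 0.5 to 0.9 kg, centre of mass in its middle. Broad sides (150 x 210) face its +y and -y. Origin at the centre of the end it stands on. It stands at the scale's +y or -y end (varies), a broad side 2 to 20 mm from the plate's 240 mm edge and about parallel to it.
- carton_centre (a point): Centre of the carton, 105 mm from its ends; axes as the carton's. With the carton lying on a broad side on the plate it is 50 mm above the plate.
- bottle: White plastic jar with a screw cap, 80 mm diameter, 150 mm tall, standing at the other end of the scale. Origin at the centre of its underside. A bystander.
- freezer_box: Flat white lidded freezer box 137 x 137 x 52 mm, lying beyond the scale. Origin at the centre of its underside. A bystander.
- tape_dispenser: Black desk tape dispenser 60 x 150 x 94 mm, standing beyond the scale. Origin at the centre of its underside. A bystander.
There are look-alikes about, which are no part of the job. What is shaped like the carton but brown or orange is not meant.

How it is judged:
By the outcome, as a careful person would: the job done as asked, in the order asked, and still so for the second after the job is handed in, with the robot touching nothing.
It also fails if it takes over 51 s, if anything falls off the work surface, if the arm or the gripper's body presses on something with over 40 N, if the wrist force passes 120 N, or if a joint passes its speed limit or range.

ROBOT

A 6-joint arm with a two-finger parallel gripper is mounted at the origin on the work surface. World frame = base frame: x ahead of the robot, y to its left, z up, the work surface at z = 0. Lengths are in m, angles in rad, forces in N, time in s.
With the tool pointing down it reaches from about 0.4 to 0.825 m from the base axis. Payload 7 kg.
Tool frame: the origin (TCP) lies on the mounting face of the last link; the fingertips stand arm.tcp_to_tips ahead of it and the grasp point (between the pads) lies 159 mm ahead of it (arm.tcp_to_tips is the distance from the TCP to the fingertips, in m); z points along the fingers, y is the direction in which the jaws open and shut (so a half turn about z gives the same grasp; the last joint's range is limited). The gripper opens to 88 mm and grips with 3 to 60 N. Pads are 19 mm wide; open, the fingers measure 130 mm over their backs; the gripper's body (78 mm by 193 mm) begins 47 mm behind the grasp point.
Start: joints at [1.474, 0.359, 0.012, 0, -1.224, -0.288], TCP at [0.253, 0.626, 0.405] pointing down, gripper open.
Joint ranges: [-3.07, 3.07], [-1.43, 2.12], [-1.02, 1.25], [-3.03, 1.67], [-3.05, -0], [-3.03, 3.03]. Speed limits (rad/s): [2.39, 2.39, 3.01, 3.14, 3.14, 3.14].

INTERFACE

Orientations are given as [roll, pitch, yaw] about the fixed x, y, z axes, in that order (R = Rz(yaw) Ry(pitch) Rx(roll)).
In Python, from station import arm, cams, job_done, finder gives the robot as it stands.
- The arm moves only by the tool play_rows, never from a script. Its argument "targets" is a list that holds one entry, the list of rows, each a list of 4 numbers: the shift along the tool's x, y, z in m, then the turn about the tool's z in degrees. A call has 1 to 5 rows; each row is the pose to reach, as a shift and turn from the pose commanded when the call began, along the tool's axes at that moment; what a row does not reach only later rows make up. A row lasts 1/8 s, in which the tool goes at most 62.5 mm and 10.7 degrees, less where a joint would pass 70% of its speed; a pose out of reach is approached as far as the arm can. A call with a gripper value outside its range is refused whole. "grip" is the closure in counts, from 0 (fully open) to 255 (shut), set as the call begins (left out, the last holds). The fingers move at their own pace and stop on an object; "newtons" is the grip in N (left out, the last holds). Time passes only in rows, so rows that repeat a pose let the fingers close. It gives the time, the measured TCP pose, the force and the opening at its end, in the units of the state.
- arm.get_state(): the state, without advancing time (a new reading comes with each control period).
- cams.grab_frame(name): name is "scene" or "top"; returns (picture, depth): 384x512x3 uint8, red, green, blue; 384x512 float32, m along the optical axis (not along the pixel's ray), 0 where there is no reading.
- cams.camera_params(name): a dict with "intrinsics" (3x3 intrinsics, pixels), "D" ([k1, k2, p1, p2, k3] as OpenCV has them; the pictures are not rectified), "position" and "attitude" of the camera in the world. Camera axes: x right, y down, z forward; pixel columns grow to the right and rows downward; lengths in m; the calibration is good to about 2 mm. A picture is of the moment at which its call begins. camera_params takes no time and is no camera call.
- job_done(): hands the job in, once; it reports no verdict.
Trained networks look in the newest picture that a camera, given by its name, has taken for a name from the list of things; names that differ only in an ending like _2 or _b are one class to them, and where a whole thing is asked for, a point or a joint stands for the part that bears it (a point fixed in the world has none). Each returns a list of dicts, best first, with "score" (0 to 1); they miss things now and then, are a little off and sometimes report something else, mostly with a low value. They report only what shows in the picture. A call takes as long as a camera call. They do not tell look-alikes from the thing itself.
- finder.find_in(camera, query): "xyz" ([x, y, z] in m, in world coordinates, good to about 4 mm: the middle of the surface that is visible of it).
- finder.masks_of(camera, query): "mask" (384x512 bool, what is visible of it).
The state is a dict: "t": time; "q": joint angles; "qd": joint speeds; "joint_efforts": joint torques, N m; "eef_pos": TCP position; "ee_rot": TCP orientation; "force": force on the tool from outside, world axes, zero at the start; "moment": the same for the moment, N m; "width": finger opening in m.
Only numpy, scipy, OpenCV 4.12 (cv2) and the standard library are available. Lean on these libraries where they do the work, as an engineer would, in place of code of your own. Each camera call takes 0.05 s, during which the arm holds its last target. There are 200 camera calls.

## Working session

There is one attempt and no reset: what is moved stays moved. The work goes in short steps, Python scripts to look and compute and a tool call to move; the robot and the scene stay as the last step left them, time stands still between calls to the robot, and variables do not carry over. Pictures are saved under pics/ and viewed, about 8 in all and at most 12, crops included, and the job is handed in when it is done.

Besides the shell and the picture viewer there is one more tool, called as a command line: name --argument value ..., lists and objects as JSON in quotes. play_rows: Moves the arm, as the interface text tells. Its arguments: {"type":"object","properties":{"targets":{"type":"array","items":{"type":"array","items":{"type":"array","items":{"type":"number"}}}},"grip":{"type":"number"},"newtons":{"type":"number"}},"required":["targets"]}

```bash
ls; mkdir -p pics; cat > h.py <<'E'
import numpy as np, cv2
from scipy.spatial.transform import Rotation as R
from station import arm, cams, job_done, finder
def cam(n):
    p=cams.camera_params(n); return p
def rot(a):
    a=np.array(a,float)
    return a if a.shape==(3,3) else (R.from_quat(a).as_matrix() if a.size==4 else R.from_euler('xyz',a).as_matrix())
def cloud(n,depth):
    p=cam(n); K=np.array(p["intrinsics"]); D=np.array(p["D"],float)
    v,u=np.mgrid[0:384,0:512]
    xy=cv2.undistortPoints(np.stack([u,v],-1).reshape(-1,1,2).astype(float),K,D).reshape(384,512,2)
    P=np.dstack([xy[...,0]*depth,xy[...,1]*depth,depth])
    return P@rot(p["attitude"]).T+np.array(p["position"])
E
python3 - <<'E'
from h import *
s=arm.get_state(); print(s, arm.tcp_to_tips)
for n in("scene","top"):
    print(cam(n))
    im,d=cams.grab_frame(n); np.save(f"{n}.npy",cloud(n,d)); cv2.imwrite(f"pics/{n}0.png",im[...,::-1]); np.save(n+"_im.npy",im)
    for q in("carton","scale","plate_centre","bottle","freezer_box","tape_dispenser"):
        print(n,q,[(np.round(r["xyz"],3),round(r["score"],2)) for r in finder.find_in(n,q)])
E
```

```text
pics
{'t': 0.0, 'q': array([ 1.47411145e+00,  3.59413797e-01,  1.10645010e-02, -3.57496126e-04,
       -1.22411783e+00, -2.88111892e-01]), 'qd': array([-0.00049289,  0.00090081, -0.001708  , -0.00066311,  0.00109322,
        0.00112822]), 'joint_efforts': array([ 9.25763197e-04, -5.82718277e+01,  2.93066847e+01,  6.99723423e+00,
        7.01499768e-03, -1.58854350e-04]), 'eef_pos': array([0.25329458, 0.62546515, 0.40370617]), 'ee_rot': array([ 3.13989522e+00, -1.52577745e-04, -3.84918384e-01]), 'force': array([-0.50302346,  0.02408026,  0.43342467]), 'moment': array([ 0.00456368,  0.00601023, -0.02311967]), 'width': 0.08757683586443814} 0.1781
{'intrinsics': array([[402.54188066,   0.        , 249.43742913],
       [  0.        , 402.54188066, 193.20729128],
       [  0.        ,   0.        ,   1.        ]]), 'D': array([-0.06847262,  0.        ,  0.        ,  0.        ,  0.        ]), 'position': array([0.44777227, 0.34740795, 0.94067196]), 'attitude': array([-2.82492921,  0.00854116, -2.78122985])}
scene carton [(array([0.643, 0.361, 0.209]), 0.8), (array([0.493, 0.214, 0.212]), 
[... 479 characters left out ...]
5512806],
       [  0.        ,   0.        ,   1.        ]]), 'D': array([-0.05757821,  0.        ,  0.        ,  0.        ,  0.        ]), 'position': array([0.42227217, 0.06065538, 0.98892193]), 'attitude': array([-3.00884323, -0.00502938, -1.55839992])}
top carton [(array([0.334, 0.358, 0.209]), 0.89), (array([0.643, 0.343, 0.206]), 0.62), (array([0.487, 0.196, 0.209]), 0.57)]
top scale [(array([ 0.448, -0.013,  0.032]), 0.69), (array([0.49 , 0.192, 0.208]), 0.61)]
top plate_centre [(array([ 0.444, -0.013,  0.034]), 0.69), (array([0.491, 0.193, 0.21 ]), 0.61)]
top bottle [(array([ 0.454, -0.218,  0.148]), 0.93)]
top freezer_box []
top tape_dispenser [(array([0.756, 0.114, 0.032]), 0.8)]
```

View pics/scene0.png

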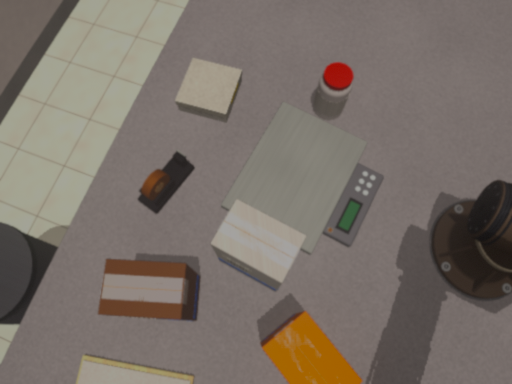

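View pics/top0.png

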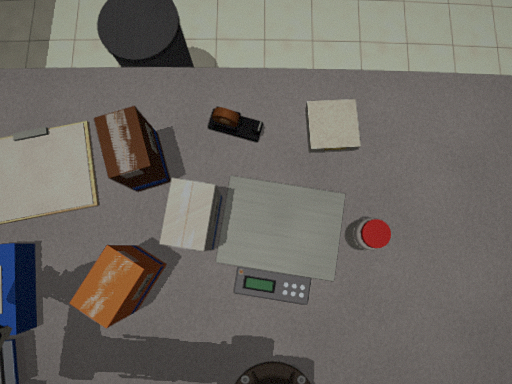

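```bash
python3 - <<'E'
from h import *
for n in("scene","top"):
    P=np.load(n+".npy"); im=np.load(n+"_im.npy")
    m=(P[...,2]>.195)&(P[...,2]<.225)&(P[...,1]<.45)
    k,lab,st,_=cv2.connectedComponentsWithStats(m.astype(np.uint8))
    for i in range(1,k):
        if st[i,4]>200:
            q=P[lab==i]; r=cv2.minAreaRect(q[:,:2].astype(np.float32)*1000); print(n,"top",st[i,:4],r,q[:,2].mean(),im[lab==i].mean(0))
    m=(P[...,2]>.026)&(P[...,2]<.038)&(abs(P[...,0]-.44)<.2)&(P[...,1]<.2)&(P[...,1]>-.2)
    k,lab,st,_=cv2.connectedComponentsWithStats(m.astype(np.uint8))
    for i in range(1,k):
        if st[i,4]>1000:
            q=P[lab==i]; r=cv2.minAreaRect(q[:,:2].astype(np.float32)*1000); print(n,"plate",r,q[:,2].mean(),np.percentile(q,[1,99],axis=0).round(3).tolist())
E
```

```text
scene top [475 180  37  75] ((91.79379272460938, 10.566764831542969), (62.65762710571289, 145.11611938476562), 26.052011489868164) 0.21129866726259666 [32.46703297 27.88461538 25.61401099]
scene top [210 199  97  85] ((491.52252197265625, 203.7318115234375), (100.89203643798828, 151.6210174560547), 81.7167739868164) 0.20995796456084237 [161.53070075 155.44510386 146.82492582]
scene top [ 97 259  90  61] ((655.5713500976562, 360.2890625), (151.91822814941406, 100.87886810302734), 17.93929672241211) 0.2102050430971154 [120.74598478  95.3909552   80.41441251]
scene top [262 311 101  73] ((332.48663330078125, 373.3709411621094), (102.38945770263672, 149.19635009765625), 57.8898811340332) 0.21034252574173193 [164.45061878 101.49623878  10.11963116]
scene plate ((438.4128112792969, -13.2872314453125), (321.9320983886719, 311.0443115234375), 81.56015014648438) 0.031462890391024 [[0.289, -0.177, 0.026], [0.6, 0.133, 0.036]]
top top [ 94 106  59  74] ((653.4020385742188, 359.5538024902344), (151.65687561035156, 101.4268798828125), 17.587736129760742) 0.20969101136458737 [95.45849253 73.02535603 58.18200764]
top top [160 178  56  73] ((490.30218505859375, 202.55877685546875), (99.50276947021484, 149.13955688476562), 81.72073364257812) 0.21011309711973825 [159.81956378 157.21844019 146.85756775]
top top [ 71 245  75  83] ((330.0989074707031, 372.63763427734375), (101.48087310791016, 152.43177795410156), 59.016502380371094) 0.2096260956501909 [148.18041704  96.76699909  54.46328196]
top plate ((436.7042541503906, -14.011749267578125), (321.48834228515625, 310.7013854980469), 81.30400848388672) 0.031943580932125036 [[0.286, -0.178, 0.026], [0.597, 0.141, 0.036]]
```

The white carton shows at px (190,215) in the top view, between the orange and brown look-alikes and on the scale's +y end. The plate is at about px (282,228). Scale yaw is about -8.5° and the gap about 12 mm. I'll move behind the carton now, with the jaws parallel to its broad side.

play_rows --targets '[[[0,0,-0.05,10],[0.05,0.03,-0.05,20],[0.1,0.06,-0.05,30],[0.15,0.09,-0.05,40],[0.2,0.12,-0.05,50]]]' --grip 0

```text
t: 1.32
eef_pos: [0.3945, 0.4377, 0.455]
ee_rot: [-3.141, 0.0, -1.263]
force: [0.1, -0.4, 0.5]
width: 0.0876
```

```bash
cat >> h.py <<'E'
C=np.array([.4726,-.019]); YAW=np.radians(-8.5)
SX=np.array([np.cos(YAW),np.sin(YAW)]); SY=np.array([-SX[1],SX[0]])
def s2w(a,b): return C+a*SX+b*SY
def w2s(p): p=np.asarray(p)[...,:2]-C; return np.stack([p@SX,p@SY],-1)
def rel(a,b,z,yawdeg=-98.5):
    s=arm.get_state(); Rm=R.from_euler('xyz',s["ee_rot"]).as_matrix()
    d=np.r_[s2w(a,b),z]-s["eef_pos"]
    t=(np.degrees(s["ee_rot"][2])-yawdeg+180)%360-180
    print("t",round(s["t"],2),"pos",s["eef_pos"].round(3),"yaw",np.degrees(s["ee_rot"][2]).round(1),"scale",w2s(s["eef_pos"]).round(3),"F",s["force"].round(1))
    print("move",(Rm.T@d).round(3),"turn",round(t,1))
E
python3 -c "
from h import *
rel(-.0146,.305,.455)"
```

```text
t 1.32 pos [0.394 0.438 0.455] yaw -72.4 scale [-0.145  0.44 ] F [ 0.1 -0.4  0.5]
move [ 0.179 -0.057 -0.   ] turn 26.1
```

play_rows --targets '[[[0.055,-0.018,0,9],[0.11,-0.036,0,18],[0.165,-0.053,0.02,26.1],[0.179,-0.057,0.06,26.1],[0.179,-0.057,0.097,26.1]]]'

```text
t: 1.95
eef_pos: [0.5038, 0.285, 0.3569]
ee_rot: [-3.141, 0.001, -1.716]
force: [-0.5, 1.1, -0.2]
width: 0.0876
```

```bash
python3 - <<'E'
from h import *
rel(-.0146,.305,.358)
im,d=cams.grab_frame("scene"); P=cloud("scene",d)
m=(abs(P[...,2]-.032)<.004)
S=w2s(P); m&=(abs(S[...,0])<.2)&(abs(S[...,1])<.2)
g=im[...,1].astype(int)
# plate extents per axis
for lo in(-.1,-.05,0): 
    q=S[m&(abs(S[...,1]-lo)<.01)]; print("x ext",lo,q[:,0].min().round(3),q[:,0].max().round(3))
for lo in(-.08,0,.08):
    q=S[m&(abs(S[...,0]-lo)<.01)]; print("y ext",lo,q[:,1].min().round(3),q[:,1].max().round(3))
cv2.imwrite("pics/scene1.png",im[...,::-1])
E
```

```text
t 1.95 pos [0.504 0.285 0.357] yaw -98.3 scale [-0.014  0.305] F [-0.5  1.1 -0.2]
move [ 0.     0.001 -0.001] turn 0.2
x ext -0.1 -0.172 0.12
x ext -0.05 -0.189 0.12
x ext 0 -0.19 0.12
y ext -0.08 -0.159 0.128
y ext 0 -0.185 0.127
y ext 0.08 -0.159 0.075
```

View pics/scene1.png

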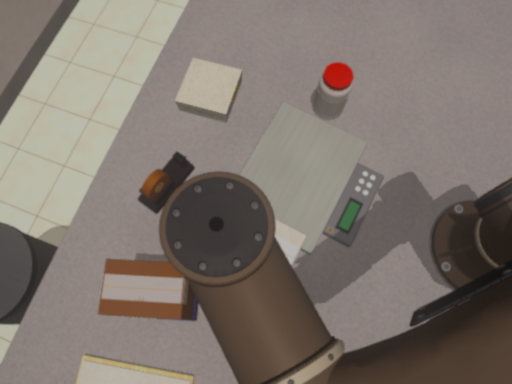

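The scale frame checks out: its edges come at +0.120 and -0.159. The arm hides the carton at about px (220,230), as expected. Next comes a slow push at the top.

play_rows --targets '[[[0.012,0,0,0],[0.022,0,0,0],[0.031,0,0,0],[0.04,0,0,0],[0.05,0,0,0]]]'

```text
t: 2.62
eef_pos: [0.4961, 0.2368, 0.3585]
ee_rot: [-3.14, 0.001, -1.713]
force: [0.8, 2.8, 2.8]
width: 0.0874
```

play_rows --targets '[[[0.009,0,0,0],[0.018,0,0,0],[0.026,0,0,0],[0.033,0,0,0],[0.04,0,0,0]]]'

```text
t: 3.25
eef_pos: [0.4904, 0.1973, 0.3579]
ee_rot: [-3.141, 0.001, -1.713]
force: [-0.4, 3.5, 4.8]
width: 0.0876
```

```bash
cat > look.py <<'E'
from h import *
import sys
rel(-.0146,.305,.358)
im,d=cams.grab_frame("top"); P=cloud("top",d); S=w2s(P)
cv2.imwrite(f"pics/{sys.argv[1]}.png",im[...,::-1])
for mk in finder.masks_of("top","carton"):
    m=mk["mask"]&(d>0); q=P[m]; print(round(mk["score"],2),"s",np.median(S[m],0).round(3),"z 5/50/95",np.percentile(q[:,2],[5,50,95]).round(3))
m=(abs(P[...,2]-.132)<.008)&(abs(S[...,0])<.15)&(S[...,1]>-.15)&(S[...,1]<.25)
print(m.sum())
if m.sum()>300:
    k,l,st,_=cv2.connectedComponentsWithStats(m.astype(np.uint8)); i=1+st[1:,4].argmax()
    r=cv2.minAreaRect(S[l==i].astype(np.float32)*1000); print("lying",np.round(r[0],1),np.round(r[1],1),round(r[2],1),P[l==i][:,2].mean())
E
python3 look.py top1
```

```text
t 3.25 pos [0.49  0.197 0.358] yaw -98.1 scale [-0.014  0.217] F [-0.4  3.5  4.8]
move [-0.088 -0.    -0.   ] turn 0.4
0.74 s [-0.016  0.141] z 5/50/95 [0.196 0.214 0.23 ]
0.58 s [-0.202  0.339] z 5/50/95 [0.042 0.209 0.212]
8
```

The carton is tilting: its top spans z 0.196 to 0.230. I'll keep pushing.

play_rows --targets '[[[0.007,0,0,0],[0.014,0,0,0],[0.021,0,0,0],[0.028,0,0,0],[0.035,0,0,0]]]'

```text
t: 3.98
eef_pos: [0.485, 0.162, 0.3572]
ee_rot: [3.141, -0.001, -1.713]
force: [0.5, 0.1, -0.4]
width: 0.0877
```

```bash
python3 look.py top2
```

```text
t 3.98 pos [0.485 0.162 0.357] yaw -98.2 scale [-0.014  0.181] F [ 0.5  0.1 -0.4]
move [-0.124 -0.001 -0.001] turn 0.3
0.81 s [-0.211  0.324] z 5/50/95 [0.021 0.182 0.212]
0.73 s [0.144 0.404] z 5/50/95 [0.123 0.21  0.212]
0.7 s [-0.017  0.104] z 5/50/95 [0.166 0.202 0.224]
5
```

Contact force is gone, so it is toppling. I'll retreat straight back and look.

play_rows --targets '[[[-0.02,0,0,0],[-0.06,0,0,0],[-0.1,0,0,0],[-0.1,0,0,0],[-0.1,0,0,0]]]'

```text
t: 4.7
eef_pos: [0.4994, 0.2625, 0.3572]
ee_rot: [3.141, -0.001, -1.712]
force: [-0.3, -0.2, -0.4]
width: 0.088
```

```bash
python3 look.py top3
```

```text
t 4.7 pos [0.499 0.263 0.357] yaw -98.1 scale [-0.015  0.282] F [-0.3 -0.2 -0.4]
move [-0.023 -0.001 -0.001] turn 0.4
0.97 s [-0.196  0.348] z 5/50/95 [0.047 0.209 0.212]
0.75 s [-0.016  0.128] z 5/50/95 [0.13  0.133 0.135]
0.61 s [0.145 0.387] z 5/50/95 [0.066 0.21  0.212]
5296
lying [-15.2 128.7] [210.5 149. ] 89.9 0.13252668229673656
```

View pics/top3.png

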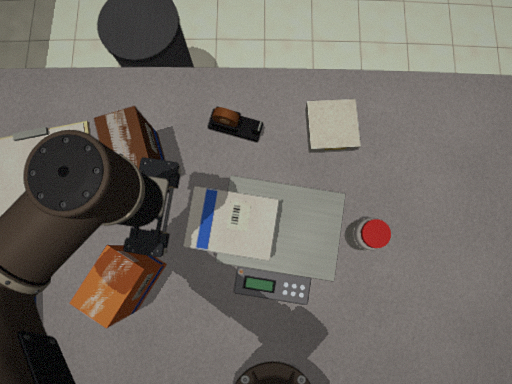

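The carton lies flat on the plate at px (235,225), square with it. Its centre is at (-15, +129) mm in the scale frame and its top at z 0.1325. Next I'll nudge forward, to clear the brown look-alike, and go down behind its end.

play_rows --targets '[[[0.026,0,0,0.4],[0.026,0,0.025,0.4],[0.026,0,0.055,0.4],[0.026,0,0.08,0.4],[0.026,0,0.1,0.4]]]'

```text
t: 5.42
eef_pos: [0.4955, 0.2344, 0.2571]
ee_rot: [3.141, -0.0, -1.721]
force: [0.1, -0.1, -0.3]
width: 0.0877
```

play_rows --targets '[[[0.008,0,0,0],[0.014,0,0,0],[0.02,0,0,0],[0.026,0,0,0],[0.032,0,0,0]]]'

```text
t: 6.05
eef_pos: [0.4914, 0.2045, 0.2584]
ee_rot: [-3.14, 0.002, -1.72]
force: [0.6, 5.0, 0.8]
width: 0.0874
```

```bash
python3 look.py top4
```

```text
t 6.05 pos [0.491 0.205 0.258] yaw -98.5 scale [-0.014  0.224] F [0.6 5.  0.8]
move [-0.081  0.    -0.099] turn -0.0
0.97 s [-0.016  0.098] z 5/50/95 [0.13  0.133 0.135]
0.68 s [0.135 0.394] z 5/50/95 [0.039 0.21  0.212]
0.63 s [-0.199  0.325] z 5/50/95 [0.03  0.19  0.212]
4845
lying [-14.6  99.4] [193.4 149. ] 89.8 0.13252121988771706
```

In contact at 5 N, with the carton centre at about y +108. I'll push diagonally to take out the 15 mm sideways offset as well.

play_rows --targets '[[[0.01,-0.0014,0,0],[0.02,-0.0028,0,0],[0.03,-0.0042,0,0],[0.04,-0.0056,0,0],[0.05,-0.007,0,0]]]'

```text
t: 6.78
eef_pos: [0.4911, 0.1544, 0.2583]
ee_rot: [-3.14, 0.002, -1.72]
force: [-0.0, 6.2, 2.3]
width: 0.0874
```

```bash
python3 look.py top5
```

```text
t 6.78 pos [0.491 0.154 0.258] yaw -98.5 scale [-0.007  0.174] F [-0.   6.2  2.3]
move [-0.131  0.007 -0.1  ] turn -0.0
0.9 s [-0.203  0.314] z 5/50/95 [0.007 0.085 0.181]
0.87 s [0.115 0.386] z 5/50/95 [0.062 0.209 0.212]
0.85 s [-0.009  0.047] z 5/50/95 [0.13  0.133 0.135]
0.18 s [-0.08  -0.057] z 5/50/95 [0.026 0.032 0.035]
4760
lying [-7.2 48.5] [192.1 149.1] 89.8 0.13260075639400276
```

It follows sideways too (x now -7, y about +57) and stays square. I'll finish the push.

play_rows --targets '[[[0.011,-0.0014,0,0],[0.022,-0.0028,0,0],[0.033,-0.0042,0,0],[0.044,-0.0056,0,0],[0.05,-0.0065,0,0]]]'

```text
t: 7.5
eef_pos: [0.4899, 0.1039, 0.258]
ee_rot: [-3.141, 0.001, -1.72]
force: [-0.6, 6.1, 1.9]
width: 0.0877
```

play_rows --targets '[[[0.004,-0.0005,0,0],[0.007,-0.0007,0,0],[0.007,-0.0007,0,0]]]'

```text
t: 7.88
eef_pos: [0.4896, 0.0969, 0.258]
ee_rot: [-3.141, 0.0, -1.72]
force: [0.8, 4.2, 2.2]
width: 0.0875
```

play_rows --targets '[[[-0.015,0,0,0],[-0.05,0,0,0],[-0.06,0,-0.05,0],[-0.06,0,-0.1,0],[-0.06,0,-0.12,0]]]'

```text
t: 8.5
eef_pos: [0.4983, 0.1567, 0.3802]
ee_rot: [-3.14, 0.001, -1.719]
force: [0.1, 0.3, 0.4]
width: 0.0874
```

play_rows --targets '[[[-0.05,0,0,0],[-0.1,0,0,0],[-0.12,0,0,0],[-0.12,0,0,0]]]'

```text
t: 9.0
eef_pos: [0.5157, 0.2759, 0.3765]
ee_rot: [3.14, -0.002, -1.718]
force: [-0.2, -0.4, -0.3]
width: 0.0876
```

```bash
python3 look.py top6
```

```text
t 9.0 pos [0.516 0.276 0.377] yaw -98.5 scale [-0.001  0.298] F [-0.2 -0.4 -0.3]
move [-0.007  0.014  0.019] turn 0.0
0.85 s [0.156 0.39 ] z 5/50/95 [0.081 0.21  0.212]
0.73 s [-0.001 -0.   ] z 5/50/95 [0.13  0.133 0.135]
0.68 s [-0.193  0.349] z 5/50/95 [0.044 0.209 0.212]
5300
lying [0.3 0.1] [148.3 210.7] 0.0 0.13263916392506755
```

View pics/top6.png

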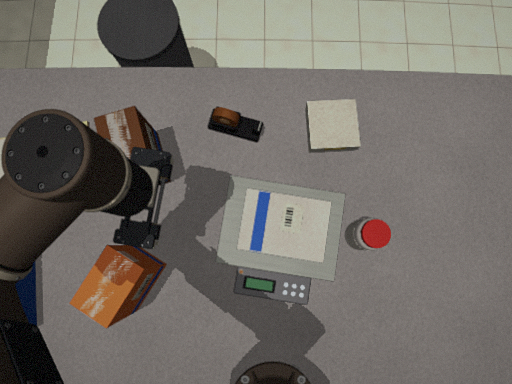

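The carton lies flat and square in the middle of the plate at px (285,225), 0.3 mm off centre by measurement. The other things stand as before, and the gripper is clear.

```bash
python3 -c "
from h import *
print(job_done())"
```

```text
the job is handed in; nothing more can be done
None
```

I tipped the white carton over the plate's +y edge by pushing high on its broad side. I then slid it on with a slightly diagonal push, which also took out its 15 mm sideways offset, and backed the gripper away. The job was handed in at about 9 s of the 51 s allowed.

My last check, from the top camera, put the carton's centre within about 0.5 mm of the plate's middle. It measured 0.0° off square, with its top face at z = 0.133 m, so it lies flat. Measured forces stayed around 6 N. In the last picture, the bottle, freezer box, tape dispenser and look-alikes stand as before. I checked those by eye and did not measure them again. No check failed or disagreed.

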